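# Release the bearing roller at the parts counter

## Robot

A 6-joint arm with a two-finger parallel gripper is mounted at the origin on the work surface. World frame = base frame: x ahead of the robot, y to its left, z up, the work surface at z = 0. Lengths are in mm, angles in rad, forces in N, time in s.
With the tool pointing down it reaches from about 275 to 750 mm from the base axis. Payload 10.2 kg.
Tool frame: the origin (TCP) lies midway between the tips of the shut fingers; the grasp point (between the pads) lies 19 mm behind it (ctrl.grip_depth is the distance from the TCP to the grasp point, in mm); y points along the fingers, x is the direction in which the jaws open and shut, and the axes are right-handed (so a half turn about y gives the same grasp; the last joint's range is limited). The gripper opens to 85 mm and grips with 20 to 120 N. Pads are 22 mm wide; open, the fingers measure 114 mm over their backs; the gripper's body (76 mm by 85 mm) begins 54 mm behind the grasp point. The pads swing forward as they close: fully open they stand 13 mm farther back than shut.
Start: joints at [1.115, 0.313, 1.498, -0, 1.331, -0.223], TCP at [121.132, 510.841, 231.294] pointing down, gripper open.
Joint ranges: [-2.94, 2.94], [-0.97, 2.17], [0.19, 2.56], [-1.23, 4.37], [0.02, 3.11], [-2.88, 2.88]. Speed limits (rad/s): [2.39, 2.39, 3.01, 3.14, 3.14, 3.14].

## Interface

Orientations are given as a unit quaternion [w, x, y, z].
In Python, from rig import ctrl gives the robot as it stands. The module is installed in compiled form; this text tells all that it offers.
- The arm moves only by the tool drive_tool, never from a script. Its arguments are lists of equal length, an entry for each row: "gripper": the closure, from 0 (fully open) to 1 (shut); "offset": the shift along the tool's x, y, z in m, a list of three; "turn": the turn about the tool's y in degrees. In form: {"gripper": [gripper, ...], "offset": [[tx, ty, tz], ...], "turn": [turn, ...]}. A call has 1 to 20 rows; each row shifts and turns the commanded pose from where the row before left it, along the tool's axes as they then stand; what a row does not reach is not made up. A row lasts 1/12 s, in which the tool goes at most 41.7 mm and 7.16 degrees, less where a joint would pass 70% of its speed; a pose out of reach is approached as far as the arm can. A call is refused whole if a number of a shift passes 0.0417 or a number of a turn 7.16, either way. A call with a gripper value outside its range is refused whole. The fingers move at their own pace and stop on an object; "force" is the grip in N (left out, the last holds). Time passes only in rows, so rows that do not move let the fingers close. It gives the time, the measured TCP pose, the force and the opening at its end, in the units of the state.
- ctrl.sense(): the state, without advancing time (a new reading comes with each control period).
- ctrl.capture(name): name is "side" or "top" or "wrist"; returns (picture, depth): 480x640x3 uint8, red, green, blue; 480x640 float32, mm along the optical axis (not along the pixel's ray), 0 where there is no reading.
- ctrl.camera_params(name): a dict with "fovy" (degrees; the focal length in pixels is half the picture's height over the tangent of half this angle, whatever the lens; pixels are square), "cx", "cy" (the principal point, pixels), "view" (4x4, takes a point from world to camera coordinates); the wrist camera has in their place "tool_from_camera" (4x4, takes a point from camera to tool coordinates, whose origin is the TCP and whose axes are the tool frame's). Camera axes: x right, y down, z forward; pixel columns grow to the right and rows downward; lengths in mm; the calibration is good to about 2 mm. A picture is of the moment at which its call begins: read the wrist's pose just before it. camera_params takes no time and is no camera call.
- ctrl.finish_job(): hands the job in, once; it reports no verdict.
Trained networks look in the newest picture that a camera, given by its name, has taken for a name from the list of things; names that differ only in an ending like _2 or _b are one class to them, and where a whole thing is asked for, a point or a joint stands for the part that bears it (a point fixed in the world has none). Each returns a list of dicts, best first, with "score" (0 to 1); they miss things now and then, are a little off and sometimes report something else, mostly with a low value. They report only what shows in the picture. A call takes as long as a camera call.
- ctrl.boxes_of(camera, query): "centre" ([x, y, z] in mm, in the coordinates of the camera as it stood for that picture, good to about 4 mm: the middle of the surface that is visible of it).
- ctrl.regions_of(camera, query): "mask" (480x640 bool, what is visible of it).
- ctrl.pinpoint(camera, query): "centre" ([x, y, z] in mm, in the coordinates of the camera as it stood for that picture, good to about 4 mm: a listed point, or the origin of a listed thing).
The state is a dict: "time_s": time; "joints": joint angles; "dq": joint speeds; "tau": joint torques, N m; "eef_pos": TCP position; "ee_rot": TCP orientation; "force": force on the tool from outside, world axes, zero at the start; "wrist_torque": the same for the moment, N m; "grip_width": opening from 0.0 (shut) to 1.0 (fully open).
Only numpy, scipy, OpenCV 4.12 (cv2) and the standard library are available. Lean on these libraries where they do the work, as an engineer would, in place of code of your own. Each camera call takes 0.05 s, during which the arm holds its last target.

## Task

At the two-lane parts dispenser, push the grey catch tray sideways along its rail until it stops under the lane that holds the bearing roller (the short cylinder, not the ball). Then press down the rubber pad of that lane's rocking lever so that its gate lifts, keep it down until the roller has rolled out into the tray, and let the lever come back up. Do not touch the roller or the ball with the robot or pick anything up; leave the tray under that lane, the ball waiting behind its gate, and the other things on the counter where they are.

Things in the scene. Friction and masses are not known exactly. Their poses are not given: they have to be found in the camera images.
- dispenser: Fixed grey and aluminium dispenser, 235 x 272 mm on plan, 106 mm high. Origin on the counter under its middle; x to its back, y to its left lane, z up. Its front (-x) roughly faces the robot; position and yaw vary. Base plate 6 mm thick. In front of the lanes the tray slides along y on a low rail with end stops at y = +/-109 mm, their tops 14 mm above the counter.
- lane_left (a point): Floor of the left lane where its part waits: x = -8.5 mm, y = +60 mm in the dispenser's frame, 67 mm above the counter. The lane is 46 mm wide with 20 mm sides, runs along x, and falls 12 degrees to a front lip at x = -58 mm, 56 mm above the counter.
- lane_right (a point): The same for the right lane, at y = -60 mm.
- tray (a joint): Position (m) of the catch tray along the dispenser's y axis: 0 in the middle, +0.06 at its left stop exactly under the left lane, -0.06 at its right stop exactly under the right lane. It starts near the middle, resists sliding with about 1.5 N and stays where it is left.
- tray_floor (a point): Centre of the catch tray's inner floor, 15 mm above the counter and 90 mm in front (-x) of the dispenser's origin; axes as the dispenser's. Open tray, outside 80 mm (x) x 88 mm (y), walls 3 mm thick, wall tops 50 mm above the counter: a fingertip beside it, about 25 mm above the counter, can push its side wall.
- roller_center (a point): Centre of the bearing roller: steel cylinder 28 mm across, 40 mm long, its axis along the dispenser's y. It waits in one of the two lanes behind the closed gate, 9 mm in front of the dispenser's middle line, 81 mm above the counter. Loose. Which lane changes.
- ball_center (a point): Centre of the steel ball, 28 mm across, that waits in the other lane in the same way. Loose.
- lever_left (a joint): Angle (rad) of the left lane's rocking lever, outside the lane: 0 at rest (gate shut), 0.5 fully pressed. Pivot along y at x = +45 mm, 98 mm above the counter; gate 70 mm in front of it, rubber pad behind. The roller passes from about 0.35 and needs about 1 s with the gate up to reach the tray. A spring returns it: the pad takes about 4 N at rest, 9 to 10 N fully down.
- lever_right (a joint): The same for the right lane's lever, its mirror image.
- pad_left (a point): Middle of the top face of the left lever's rubber pad (34 mm along x, 36 mm along y), at rest 105 mm back and 114 mm left of the dispenser's origin and 106 mm above the counter. It sinks about 29 mm when fully pressed. Free space below and around it.
- pad_right (a point): The same for the right lever's pad, 114 mm to the right of the dispenser's origin.
- carton_tall: Bystander: plain white carton 62 x 62 x 120 mm, origin at the centre of its underside.
- carton_low: Bystander: plain white carton 90 x 60 x 45 mm, beside the dispenser's left side.
- carton_mid: Bystander: plain white carton 65 x 100 x 70 mm.
- tape: Bystander: empty cardboard tape core lying flat, 90 mm across, 24 mm high, to the right of the tray.
- mug: Bystander: white mug, 80 mm across, 90 mm high, in front of the dispenser to the right.
- marker: Bystander: marker pen lying flat, about 120 mm long, in front of the dispenser to the left.
- oil_can: Bystander: closed metal can 60 mm across, 55 mm high, close behind the dispenser.

How it is judged:
By the outcome, as a careful person would: the job done as asked, in the order asked, and still so for the second after the job is handed in, with the robot touching nothing.
It also fails if it takes over 45 s, if anything falls off the work surface, if the arm or the gripper's body presses on something with over 40 N, if the wrist force passes 120 N, or if a joint passes its speed limit or range.

## Working session

There is one attempt and no reset: what is moved stays moved. The work goes in short steps, Python scripts to look and compute and a tool call to move; the robot and the scene stay as the last step left them, time stands still between calls to the robot, and variables do not carry over. Pictures are saved under pics/ and viewed, and the job is handed in when it is done.

Besides the shell and the picture viewer there is one more tool, called after ">>>" as name(argument=value, ...) on one line, values as JSON. drive_tool: Moves the arm, as the interface text tells. Its arguments: {"type":"object","properties":{"gripper":{"type":"array","items":{"type":"number"}},"offset":{"type":"array","items":{"type":"array","items":{"type":"number"}}},"turn":{"type":"array","items":{"type":"number"}},"force":{"type":"number"}},"required":["gripper","offset","turn"]}

```bash
mkdir -p pics
cat > h.py <<'E'
from rig import ctrl
import numpy as np, cv2
def w(cam,p):
    V=np.array(ctrl.camera_params(cam)["view"]); 
    return (np.linalg.inv(V)@np.append(p,1))[:3]
def save(cam,name):
    im,d=ctrl.capture(cam); cv2.imwrite(f"pics/{name}.png",im[:,:,::-1]); return im,d
E
python3 - <<'E'
from h import *
s=ctrl.sense();print(s)
for c in("top","side"):
    save(c,c+"0")
    for q in ["dispenser","lane_left","lane_right","tray_floor","roller_center","ball_center","pad_left","pad_right"]:
        r=ctrl.pinpoint(c,q)
        print(c,q,[(np.round(w(c,x["centre"])),round(x["score"],2)) for x in r[:2]])
E
```

```text
{'time_s': 0.0, 'joints': array([ 1.11460511e+00,  3.13432558e-01,  1.49844625e+00,  9.43754266e-06,
        1.33100479e+00, -2.23404249e-01]), 'dq': array([ 0.00088435,  0.00023632, -0.00035661, -0.00016732, -0.00070811,
       -0.00170407]), 'tau': array([-2.10935713e-05, -4.12267327e+01, -2.59745210e+01, -1.99401247e-04,
        4.16163632e-03,  1.98245154e-06]), 'eef_pos': array([121.00584513, 510.59568704, 230.74055215]), 'ee_rot': array([-0.55448897,  0.55487656,  0.43813757, -0.43896407]), 'force': array([ 0.47551917, -0.4630321 , -0.97133534]), 'wrist_torque': array([ 0.01974263, -0.01948037,  0.0077931 ]), 'grip_width': 0.9986985599835688}
top dispenser [(array([585., -72.,   3.]), 0.9)]
top lane_left [(array([570., -10.,  69.]), 0.63)]
top lane_right [(array([ 579., -129.,   66.]), 0.87), (array([ 583., -483.,   -2.]), 0.68)]
top tray_floor [(array([487., -53.,  16.]), 0.73)]
top roller_center [(array([569., -12.,  79.]), 0.46), (array([491., -59.,  19.]), 0.41)]
top ball_center [(array([ 580., -135.,   79.]), 0.59)]
top pad_left [(array([681.,  47., 103.]), 0.56), (array([584., -68.,   0.]), 0.38)]
top pad_right [(array([ 689., -181.,  106.]), 0.94)]
side dispenser [(array([582., -73.,   0.]), 0.95), (array([ 578., -129.,   78.]), 0.52)]
side lane_left [(array([571., -13.,  63.]), 0.83)]
side lane_right [(array([ 574., -134.,   68.]), 0.91)]
side tray_floor [(array([498., -57.,  11.]), 0.59)]
side roller_center [(array([573., -16.,  83.]), 0.42)]
side ball_center [(array([ 576., -131.,   70.]), 0.53)]
side pad_left [(array([690.,  48., 106.]), 0.89)]
side pad_right [(array([ 691., -182.,  109.]), 0.89)]
```

View pics/top0.png

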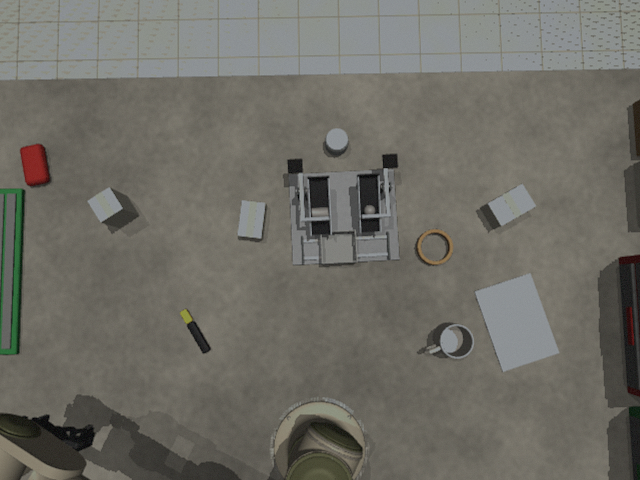

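View pics/side0.png

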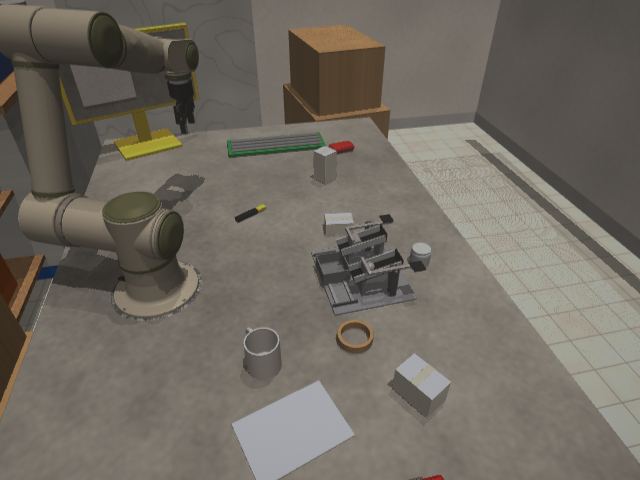

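Run:
```python
from h import *
L={"dispenser":(0,0),"lane_left":(-8.5,60),"lane_right":(-8.5,-60),"pad_left":(105,114),"pad_right":(105,-114)}
A=[];B=[]
for c in("top","side"):
    im,d=ctrl.capture(c)
    for q in L:
        r=ctrl.pinpoint(c,q)
        if r: A.append(L[q]);B.append(w(c,r[0]["centre"])[:2])
    if c=="top":
        cv2.imwrite("pics/topz.png",cv2.resize(im[120:280,220:470,::-1],None,fx=3.2,fy=3.2,interpolation=cv2.INTER_CUBIC))
        K=ctrl.camera_params(c);f=240/np.tan(np.radians(K["fovy"])/2)
        v,u=np.mgrid[0:480,0:640];P=np.stack([(u-K["cx"])*d/f,(v-K["cy"])*d/f,d,np.ones_like(d)],-1)@np.linalg.inv(np.array(K["view"])).T
        np.save("P.npy",P[...,:3])
        for n,(a,b) in {"pl":(165,295),"pr":(160,390),"rol":(213,319),"ball":(211,369),"tray":(248,338),"can":(140,337),"table":(300,300),"cartlow":(218,252)}.items(): print(n,P[a,b,:3].round(1))
    if c=="side":
        cv2.imwrite("pics/sidez.png",cv2.resize(im[200:320,300:450,::-1],None,fx=5,fy=5,interpolation=cv2.INTER_CUBIC))
A=np.array(A);B=np.array(B)
from scipy.optimize import least_squares
def m(p,A): c,s=np.cos(p[2]),np.sin(p[2]); return A@np.array([[c,s],[-s,c]])+p[:2]
r=least_squares(lambda p:(m(p,A)-B).ravel(),[585,-72,0],loss='soft_l1',f_scale=3)
print(r.x,np.degrees(r.x[2]));print((m(r.x,A)-B).round(1))
# dispensers edge
P=np.load("P.npy");Z=P[...,2]
for lo,hi in((100,112),(45,53)):
    k=(Z>lo)&(Z<hi)&(P[...,0]>430)&(P[...,0]<740)&(P[...,1]>-210)&(P[...,1]<80)
    print(lo,P[k][:,:2].min(0),P[k][:,:2].max(0),k.sum())
```

```text
pl [683.3  45.5 106.5]
pr [ 692.1 -182.   105.3]
rol [ 382.2  -11.3 1380. ]
ball [ 571.9 -130.2   90.7]
tray [490.1 -56.8  13.3]
can [756.3 -57.7  58.5]
table [360.6  41.2   3.9]
cartlow [566.2 157.1  41.1]
[ 5.81313475e+02 -7.16238653e+01  3.38087859e-02] 1.9371007409386594
[[ 1.2 -2.7]
 [-0.6 -3.3]
 [-4.6  0.4]
 [ 4.7  2.1]
 [ 3.1 -1.8]
 [-1.9  2.9]
 [ 1.8  1. ]
 [ 2.   0.4]
 [-5.4  0.5]
 [-1.9 -0.3]]
100 [ 550.56606391 -199.27066363] [710.05210659  62.661706  ] 1017
45 [ 450.94438274 -164.8226944 ] [739.77780153  23.98498539] 152
```

View pics/topz.png

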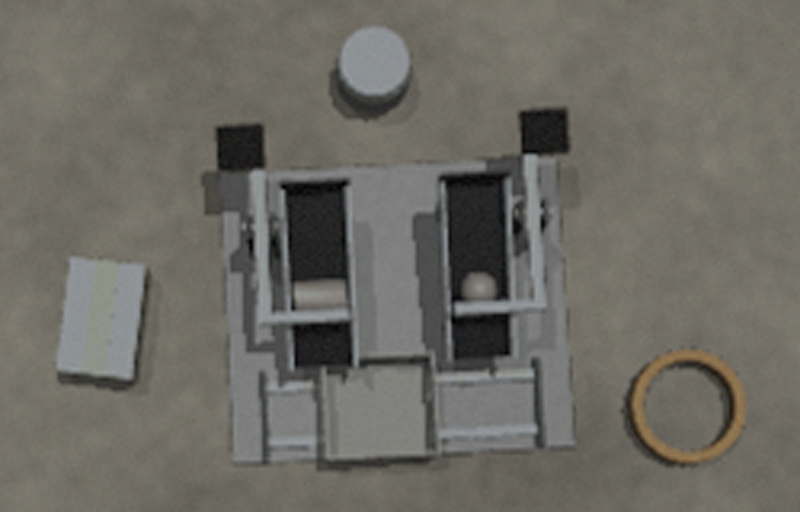

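View pics/sidez.png

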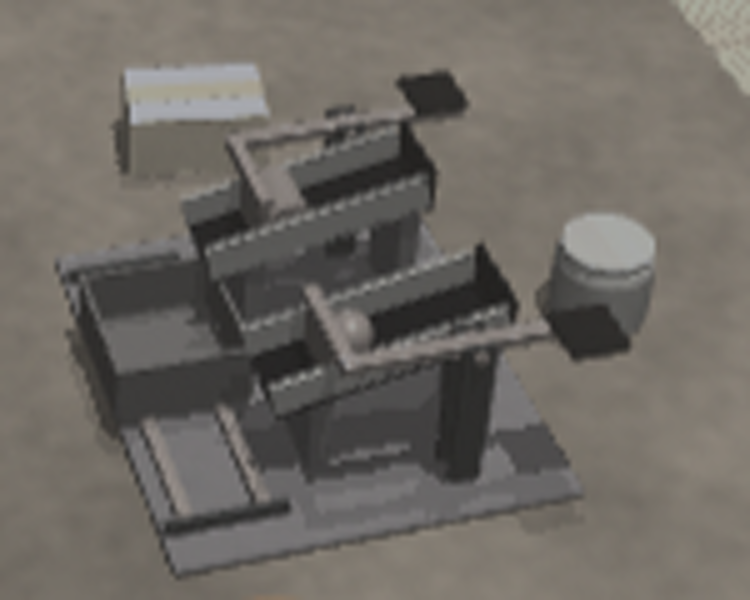

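```bash
cat >> h.py <<'E'
from scipy.spatial.transform import Rotation as Ro
O=np.array([582.,-71.5,0]);YAW=0.034
def loc2w(x,y,z): c,s=np.cos(YAW),np.sin(YAW); return O+[c*x-s*y,s*x+c*y,z]
def R(): q=ctrl.sense()["ee_rot"]; return Ro.from_quat([q[1],q[2],q[3],q[0]]).as_matrix()
def off(t):
    s=ctrl.sense(); return (R().T@(np.array(t)-s["eef_pos"])).round(1), s["eef_pos"].round(1), s["force"].round(1)
E
python3 - <<'E'
from h import *
print(R().round(3)); P=np.load("P.npy")
t=loc2w(-105,-65,110);print(t,off(t)[0]); print("pad",loc2w(105,114,106))
print("mug",P[341,452],"tape",P[232,435])
# tray wall edges, rows of top view: z ~50 
m=(P[...,2]>40)&(P[...,2]<58)&(P[...,0]>430)&(P[...,0]<525)&(P[...,1]>-140)&(P[...,1]<10)
q=P[m];c,s=np.cos(YAW),np.sin(YAW);d=q-O;l=np.c_[c*d[:,0]+s*d[:,1],-s*d[:,0]+c*d[:,1]]
print(np.percentile(l,[0,2,10,50,90,98,100],axis=0).round(0))
E
```

```text
[[ 0.231 -0.    -0.973]
 [ 0.973 -0.     0.231]
 [-0.    -1.     0.   ]]
[ 479.27025839 -140.03174584  110.        ] [-550.7  121.3 -498.6]
pad [683.06406258  46.00342657 106.        ]
mug [ 253.13964395 -337.56442278    6.62513804] tape [ 526.72169863 -302.65943619   15.57731062]
[[-129.  -27.]
 [-129.  -27.]
 [-128.  -26.]
 [-108.   21.]
 [ -57.   60.]
 [ -55.   77.]
 [ -54.   81.]]
```

>>> drive_tool(gripper=[1,1,1,1,1,1,1,1,1,1,1,1,1,1,1,1,1,1,1,1], offset=[[0,0,0],[0,0,0],[0,0,0],[-0.03,0,-0.015],[-0.03,0,-0.015],[-0.03,0,-0.015],[-0.03,0,-0.015],[-0.03,0,-0.015],[-0.03,0,-0.015],[-0.03,0,-0.015],[-0.03,0,-0.015],[-0.03,0,-0.015],[-0.03,0,-0.015],[-0.03,0,-0.015],[-0.03,0,-0.015],[-0.03,0,-0.015],[-0.03,0,-0.015],[-0.03,0,-0.015],[-0.03,0,-0.015],[-0.03,0,-0.015]], turn=[-7,-7,-1.3,0,0,0,0,0,0,0,0,0,0,0,0,0,0,0,0,0])

```text
time_s: 3.17
eef_pos: [393.9, 8.1, 231.5]
ee_rot: [-0.492, 0.492, 0.508, -0.507]
force: [0.5, 1.0, -0.0]
grip_width: 0.003
```

Run:
```python
from h import *
print(R().round(3)); s=ctrl.sense();print(s["joints"].round(2),s["grip_width"],s["time_s"])
t=loc2w(-105,-65,110);print(t,off(t))
```

```text
[[-0.031  0.001 -1.   ]
 [ 1.    -0.    -0.031]
 [-0.    -1.    -0.001]]
[-0.28  0.02  1.85  0.    1.27 -1.88] 0.003047321552888733 3.1667
[ 479.27025839 -140.03174584  110.        ] (array([-150.7,  121.6,  -80.7]), array([393.9,   8.1, 231.5]), array([ 0.5,  1. , -0. ]))
```

>>> drive_tool(gripper=[1,1,1,1,1,1,1,1,1], offset=[[-0.025,0,-0.0135],[-0.025,0,-0.0135],[-0.025,0,-0.0135],[-0.025,0.02,-0.0135],[-0.025,0.03,-0.0135],[-0.025,0.03,-0.0135],[0,0.03,0],[0,0.01,0],[0,0,0]], turn=[0,0,0,0,0,0,0,0,0])

```text
time_s: 3.92
eef_pos: [478.3, -136.5, 109.3]
ee_rot: [0.494, -0.49, -0.508, 0.508]
force: [0.1, 0.6, 0.6]
grip_width: 0.0
```

Run:
```python
from h import *
t=loc2w(-105,-65,28);print(t,off(t)); save("wrist","w1")
im,d=ctrl.capture("side");cv2.imwrite("pics/s1.png",cv2.resize(im[100:320,150:450,::-1],None,fx=2.6,fy=2.6))
```

```text
[ 479.27025839 -140.03174584   28.        ] (array([-3.8, 81.3, -1.2]), array([ 478.3, -136.5,  109.3]), array([0.1, 0.6, 0.6]))
```

View pics/w1.png

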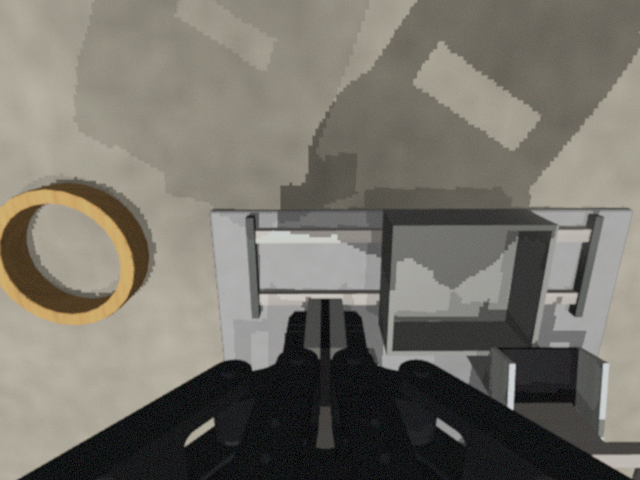

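View pics/s1.png

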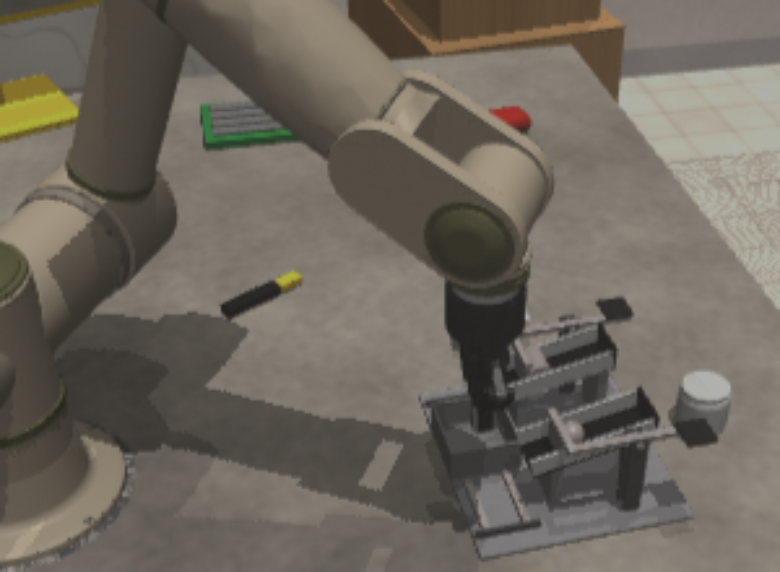

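>>> drive_tool(gripper=[1,1,1,1,1,1], offset=[[-0.004,0.02,0],[0,0.02,0],[0,0.02,0],[0,0.015,0],[0,0.006,0],[0,0,0]], turn=[0,0,0,0,0,0])

```text
time_s: 4.52
eef_pos: [480.0, -141.0, 31.0]
ee_rot: [-0.491, 0.492, 0.509, -0.508]
force: [0.2, 0.1, -0.0]
grip_width: -0.0
```

Run:
```python
from h import *
t=loc2w(-105,16-15,28);print(t,off(t)); save("wrist","w2")
```

```text
[477.0266907  -74.06989016  28.        ] (array([67. ,  2.9,  0.6]), array([ 480., -141.,   31.]), array([ 0.2,  0.1, -0. ]))
```

View pics/w2.png

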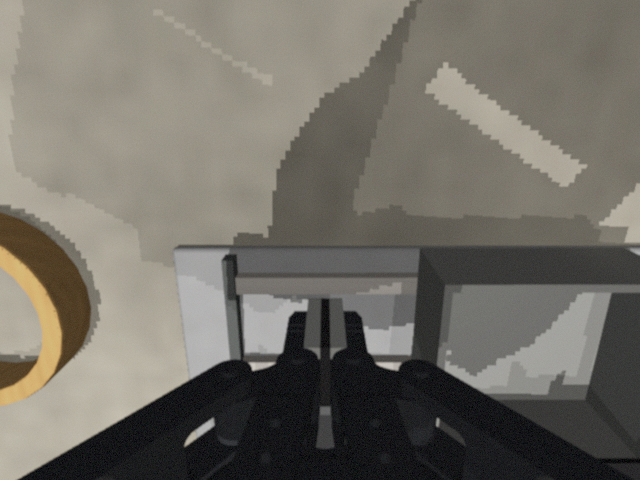

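>>> drive_tool(gripper=[1,1,1,1,1,1,1,1,1], offset=[[0.008,0.001,0],[0.008,0.001,0],[0.007,0,0],[0.007,0,0],[0.006,0,0],[0.006,0,0],[0.006,0,0],[0.005,0,0],[0.004,0,0]], turn=[0,0,0,0,0,0,0,0,0])

```text
time_s: 5.32
eef_pos: [477.8, -83.8, 28.3]
ee_rot: [-0.491, 0.491, 0.509, -0.508]
force: [1.1, -1.4, 1.5]
grip_width: -0.0
```

Run:
```python
from h import *
t=loc2w(-105,16-15,28);print(t,off(t)); save("wrist","w3")
```

```text
[477.0266907  -74.06989016  28.        ] (array([9.7, 0.3, 0.5]), array([477.8, -83.8,  28.3]), array([ 1.1, -1.4,  1.5]))
```

View pics/w3.png

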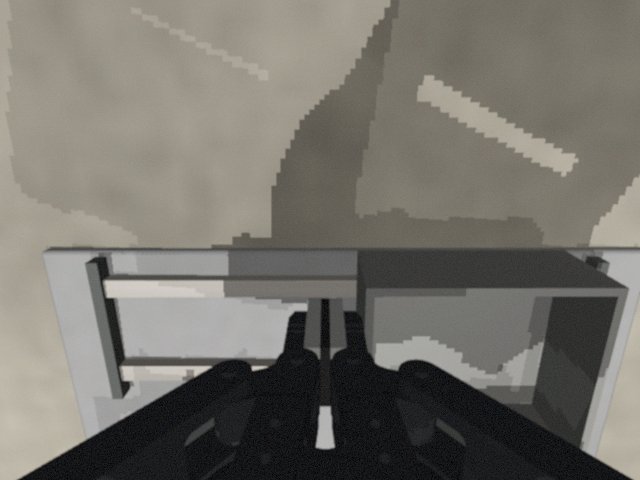

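>>> drive_tool(gripper=[1,1,1,1,1,1], offset=[[0.003,0,0],[0.003,0,0],[0.002,0,0],[0.002,0,0],[0.002,0,0],[0,0,0]], turn=[0,0,0,0,0,0])

```text
time_s: 5.87
eef_pos: [477.2, -72.2, 28.3]
ee_rot: [0.491, -0.491, -0.508, 0.509]
force: [0.0, -0.6, 0.6]
grip_width: -0.001
```

>>> drive_tool(gripper=[1,1,1], offset=[[0.002,0,0],[0.002,0,0],[0,0,0]], turn=[0,0,0])

```text
time_s: 6.12
eef_pos: [477.4, -71.5, 28.5]
ee_rot: [0.489, -0.493, -0.508, 0.51]
force: [-5.5, -25.3, -2.6]
grip_width: -0.002
```

>>> drive_tool(gripper=[1,1,1,1,1,1,1,1,1,1], offset=[[-0.006,0,0],[-0.015,0,0],[-0.01,-0.01,0],[0,-0.03,0],[0,-0.04,0],[0,-0.04,0],[0,-0.04,0],[0,-0.02,0],[0,0,0],[0,0,0]], turn=[0,0,0,0,0,0,0,0,0,0])

```text
time_s: 6.95
eef_pos: [478.3, -99.1, 208.7]
ee_rot: [-0.491, 0.492, 0.509, -0.508]
force: [0.8, -0.6, -0.8]
grip_width: -0.001
```

Run:
```python
from h import *
t=loc2w(105,114,150);print(t,off(t)); 
im,d=save("wrist","w4")
im,d=ctrl.capture("side");cv2.imwrite("pics/s4.png",cv2.resize(im[150:320,250:450,::-1],None,fx=3.5,fy=3.5))
print(ctrl.sense()["joints"].round(2))
```

```text
[683.06406258  46.00342657 150.        ] (array([ 138. ,   58.9, -209.6]), array([478.3, -99.1, 208.7]), array([ 0.8, -0.6, -0.8]))
[-0.45  0.25  1.64  0.    1.25 -2.05]
```

View pics/w4.png

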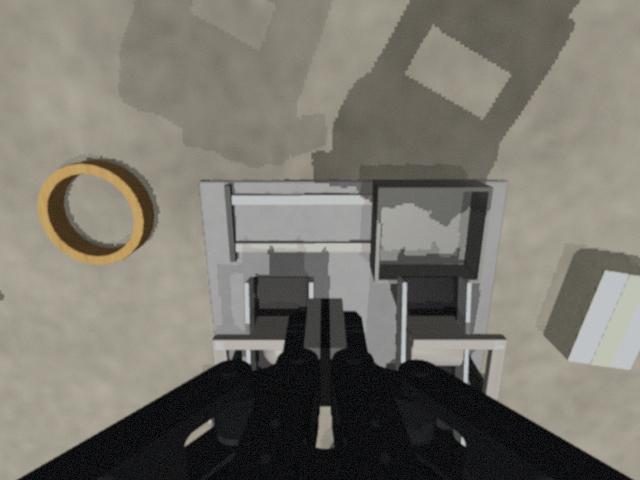

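View pics/s4.png

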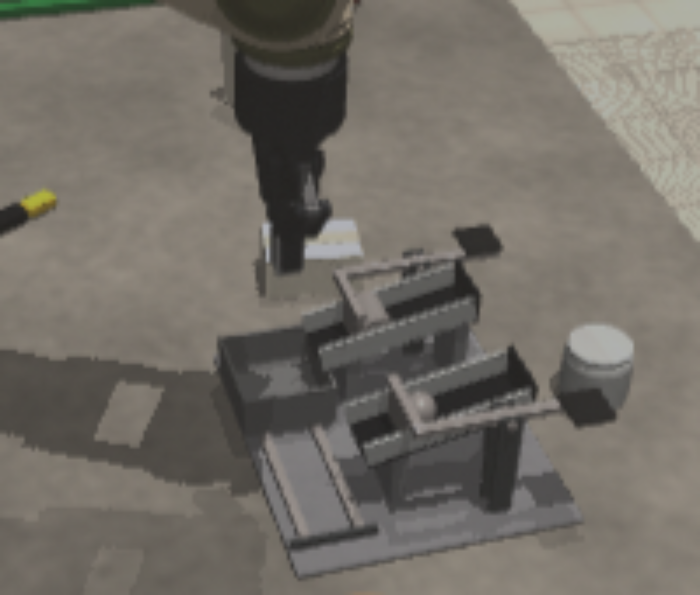

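>>> drive_tool(gripper=[1,1,1,1,1,1,1,1,1,1,1,1], offset=[[0.016,0,-0.021],[0.016,0,-0.021],[0.016,0,-0.021],[0.016,0,-0.021],[0.016,0,-0.021],[0.016,0,-0.021],[0.016,0,-0.021],[0.016,0,-0.021],[0.01,0,-0.021],[0,0,-0.021],[0,0,0],[0,0,0]], turn=[0,0,0,0,0,0,0,0,0,0,0,0])

```text
time_s: 8.05
eef_pos: [683.1, 45.9, 205.5]
ee_rot: [0.492, -0.49, -0.508, 0.509]
force: [0.1, 0.2, 0.9]
grip_width: -0.006
```

Run:
```python
from h import *
t=loc2w(105,114,106);print(t,off(t)); 
im,d=save("wrist","w5")
for q in("pad_left","roller_center"):
  r=ctrl.pinpoint("wrist",q)
  T=np.array(ctrl.camera_params("wrist")["tool_from_camera"])
  for x in r[:2]: print(q,x["score"],(R()@((T@np.append(x["centre"],1))[:3])+ctrl.sense()["eef_pos"]).round(1))
im,d=ctrl.capture("top");cv2.imwrite("pics/t5.png",cv2.resize(im[120:280,220:470,::-1],None,fx=3.2,fy=3.2))
im,d=ctrl.capture("side");cv2.imwrite("pics/s5.png",cv2.resize(im[150:320,250:450,::-1],None,fx=3.5,fy=3.5))
```

```text
[683.06406258  46.00342657 106.        ] (array([-0. , 99.5, -0.4]), array([683.1,  45.9, 205.5]), array([0.1, 0.2, 0.9]))
pad_left 0.88 [682.4  51.  101.9]
roller_center 0.71 [572.2  -9.6  80. ]
```

View pics/w5.png

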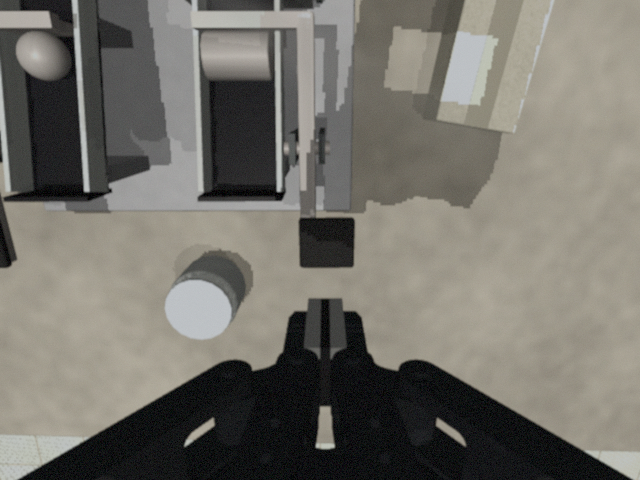

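View pics/s5.png

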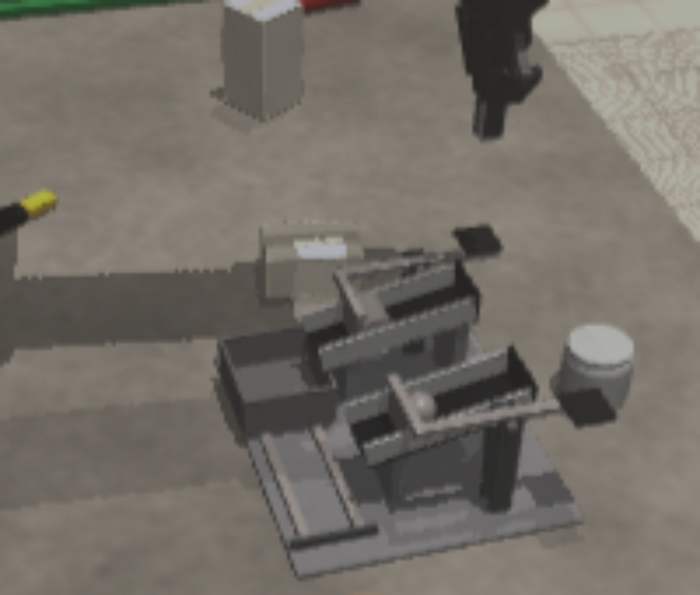

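Run:
```python
from h import *
im,d=ctrl.capture("wrist");K=ctrl.camera_params("wrist");f=240/np.tan(np.radians(K["fovy"])/2);T=np.array(K["tool_from_camera"])
for u,v in((327,243),(327,225),(327,262),(303,243),(351,243)):
    z=d[v,u];p=T@[(u-K["cx"])*z/f,(v-K["cy"])*z/f,z,1];print(p[:3].round(1),(R()@p[:3]+ctrl.sense()["eef_pos"]).round(1))
```

```text
[  1.  103.9  -3.1] [686.   46.7 104.8]
[  0.9 102.7   9.5] [673.5  46.3 106. ]
[  1.  103.4 -16.2] [699.2  47.2 105.3]
[-14.7 102.9  -2.8] [686.2  31.1 105.8]
[ 16.6 103.3  -2.9] [685.3  62.4 105.4]
```

>>> drive_tool(gripper=[1,1,1,1,1,1,1,1], offset=[[0.001,0.02,-0.003],[0,0.03,0],[0,0.025,0],[0,0.015,0],[0,0.01,0],[0,0.01,0],[0,0.008,0],[0,0,0]], turn=[0,0,0,0,0,0,0,0])

```text
time_s: 9.02
eef_pos: [686.4, 46.8, 90.5]
ee_rot: [-0.491, 0.492, 0.509, -0.508]
force: [-0.4, -0.8, 0.1]
grip_width: 0.001
```

>>> drive_tool(gripper=[1,1,1,1], offset=[[0,0.003,0],[0,0.002,0],[0,0,0],[0,0,0]], turn=[0,0,0,0])

```text
time_s: 9.35
eef_pos: [687.0, 46.8, 87.0]
ee_rot: [-0.491, 0.492, 0.509, -0.508]
force: [-1.4, -0.6, 5.3]
grip_width: -0.001
```

Run:
```python
from h import *
save("wrist","w6")
im,d=ctrl.capture("side");cv2.imwrite("pics/s6.png",cv2.resize(im[150:320,250:450,::-1],None,fx=3.5,fy=3.5))
s=ctrl.sense();print(s["eef_pos"],s["force"])
```

```text
[686.97694814  46.82085109  86.98052028] [-0.79812714  0.25072026  5.7518523 ]
```

View pics/w6.png

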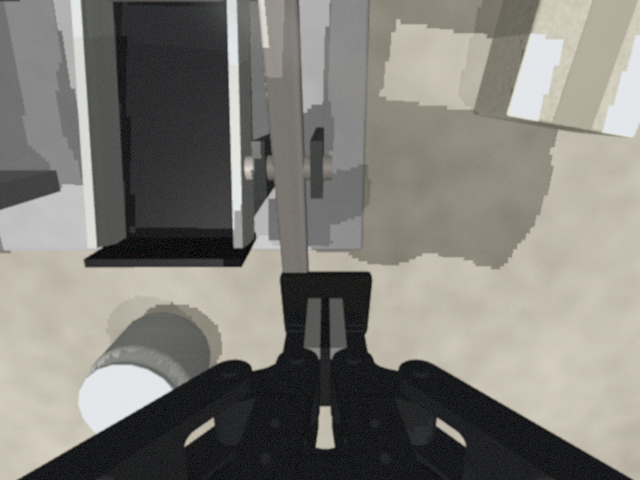

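View pics/s6.png

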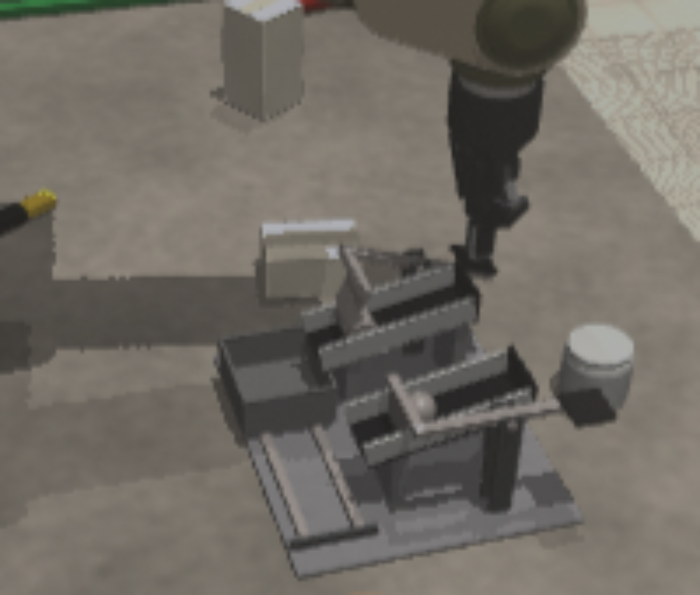

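>>> drive_tool(gripper=[1,1,1,1,1,1], offset=[[0,0.004,0],[0,0.003,0],[0,0.001,0],[0,0,0],[0,0,0],[0,0,0]], turn=[0,0,0,0,0,0])

```text
time_s: 9.95
eef_pos: [687.5, 46.8, 79.9]
ee_rot: [-0.49, 0.493, 0.509, -0.508]
force: [-1.3, 0.4, 8.8]
grip_width: -0.004
```

>>> drive_tool(gripper=[1,1,1,1,1,1,1,1,1,1,1,1,1,1,1,1,1,1], offset=[[0,0,0],[0,0,0],[0,0,0],[0,0,0],[0,0,0],[0,0,0],[0,0,0],[0,0,0],[0,0,0],[0,0,0],[0,0,0],[0,0,0],[0,0,0],[0,0,0],[0,0,0],[0,0,0],[0,0,0],[0,0,0]], turn=[0,0,0,0,0,0,0,0,0,0,0,0,0,0,0,0,0,0])

```text
time_s: 11.45
eef_pos: [687.5, 46.8, 80.0]
ee_rot: [-0.49, 0.493, 0.509, -0.507]
force: [-1.8, 0.4, 9.5]
grip_width: 0.002
```

Run:
```python
from h import *
im,d=ctrl.capture("top");cv2.imwrite("pics/t7.png",cv2.resize(im[120:280,220:470,::-1],None,fx=3.2,fy=3.2))
r=ctrl.pinpoint("top","roller_center");print([(w("top",x["centre"]).round(),x["score"]) for x in r])
im,d=ctrl.capture("side");cv2.imwrite("pics/s7.png",cv2.resize(im[150:320,250:450,::-1],None,fx=3.5,fy=3.5))
s=ctrl.sense();print(s["eef_pos"],s["force"])
r=ctrl.pinpoint("side","roller_center");print([(w("side",x["centre"]).round(),x["score"]) for x in r])
```

```text
[(array([463., -17.,  32.]), 0.7)]
[687.53821306  46.73224409  79.9542348 ] [-1.05349825  0.25157943  9.68038565]
[(array([467., -18.,  32.]), 0.52)]
```

View pics/t7.png

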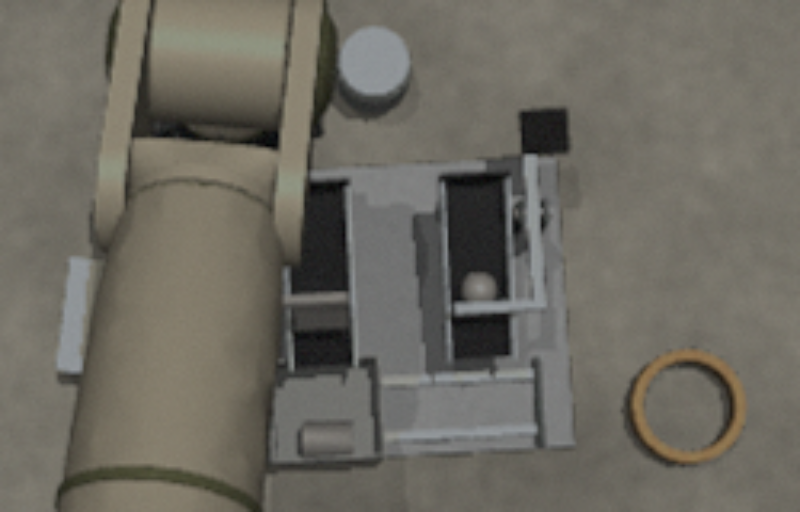

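View pics/s7.png

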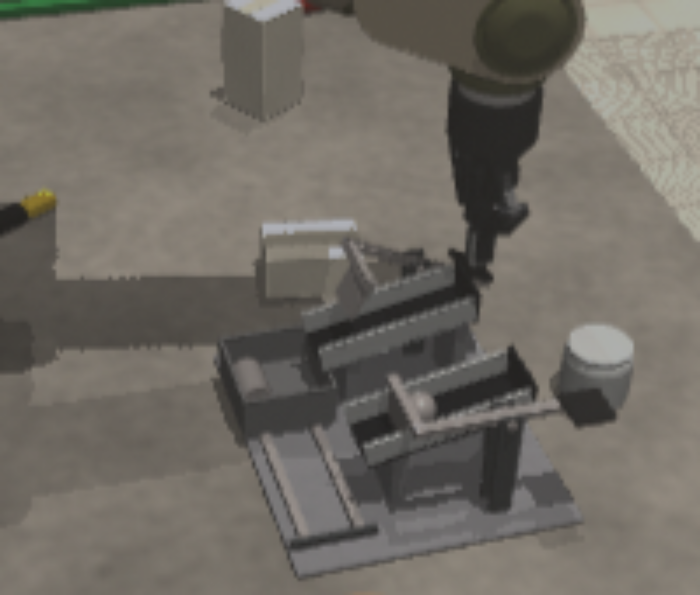

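The roller lies in the tray (top zoom 326,437), and the ball is still behind its gate (480,285). I'll let the lever up gently.

>>> drive_tool(gripper=[1,1,1,1,1,1,1,1,1,1,1,1,1], offset=[[0,-0.006,0],[0,-0.006,0],[0,-0.006,0],[0,-0.006,0],[0,-0.006,0],[0,-0.02,0],[0,-0.03,0],[0,-0.03,0],[0,-0.02,0],[0,0,0],[0,0,0],[0,0,0],[0,0,0]], turn=[0,0,0,0,0,0,0,0,0,0,0,0,0])

```text
time_s: 12.73
eef_pos: [685.7, 47.0, 205.4]
ee_rot: [0.492, -0.49, -0.508, 0.509]
force: [0.5, 0.4, -0.1]
grip_width: -0.001
```

Run:
```python
from h import *
for c in("top","side"):
  im,d=ctrl.capture(c)
  if c=="top": cv2.imwrite("pics/t8.png",cv2.resize(im[120:280,220:470,::-1],None,fx=3.2,fy=3.2))
  else: cv2.imwrite("pics/s8.png",im[:,:,::-1])
  for q in ("roller_center","ball_center","pad_left","tray_floor"):
    r=ctrl.pinpoint(c,q);print(c,q,[(w(c,x["centre"]).round(),x["score"]) for x in r[:1]])
save("wrist","w8")
s=ctrl.sense();print(s["eef_pos"],s["force"],s["time_s"])
```

```text
top roller_center [(array([465., -15.,  31.]), 0.72)]
top ball_center [(array([ 575., -133.,   80.]), 0.53)]
top pad_left []
top tray_floor [(array([487., -15.,  18.]), 0.9)]
side roller_center [(array([465., -19.,  32.]), 0.63)]
side ball_center [(array([ 577., -131.,   76.]), 0.4)]
side pad_left []
side tray_floor [(array([494., -15.,  11.]), 0.94)]
[686.33239518  46.91276986 207.29374994] [-0.82328641 -0.34612428 -0.08541361] 13.2833
```

View pics/t8.png

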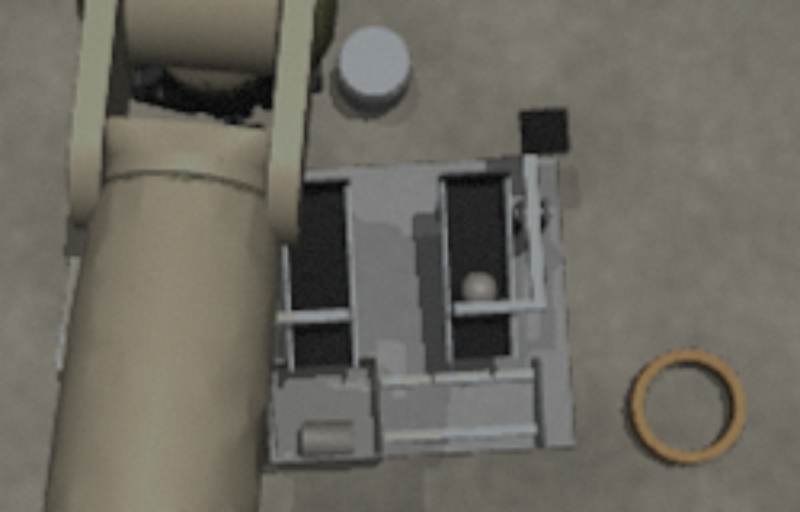

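View pics/s8.png

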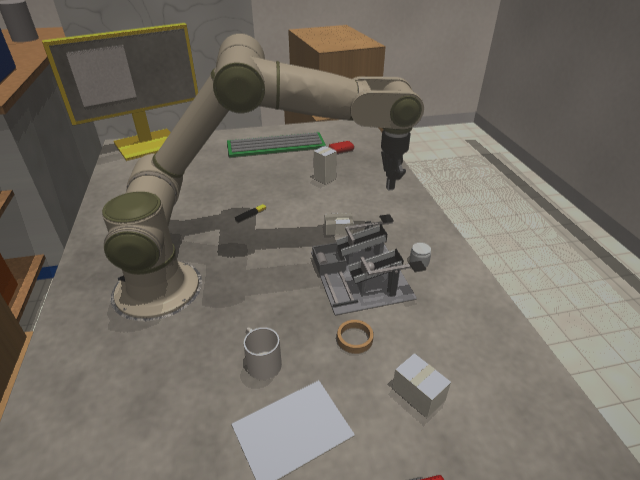

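View pics/w8.png

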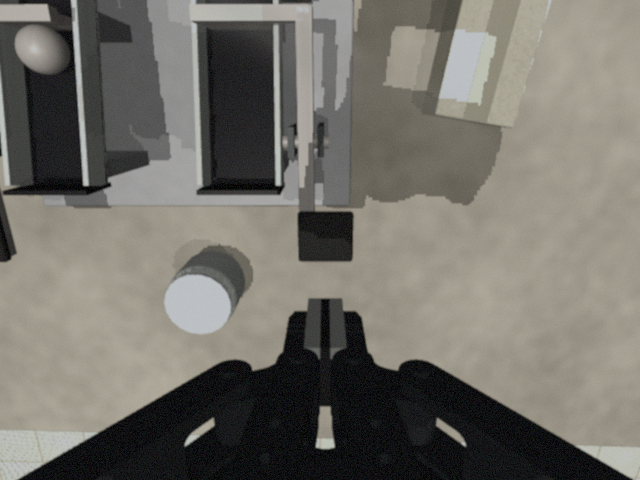

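```bash
python3 -c "
from rig import ctrl
print(ctrl.finish_job())"
```

```text
the job is handed in; nothing more can be done
None
```

The job is done and handed in at about 13.3 s. The roller was in the left lane, so I pushed the tray to its left stop. Then I pressed the left lever's pad down about 26 mm at roughly 9.5 N and held it for about 2 s until the roller had rolled into the tray. After that I let the lever back up and raised the arm clear.

- **Tray:** it measures about 60 mm left in the dispenser's frame, which is its left stop. The push ended with about 25 N on the fingertip when it reached the stop.
- **Roller:** both cameras place it in the tray, at about (465, -17, 31) mm.
- **Ball:** it is still behind its shut gate.
- **Lever:** the wrist picture shows the left lever back at rest and its gate shut. The top and side cameras did not detect the left pad in the last look.
- **Other things:** in the last pictures the mug, tape, marker, can and cartons appear where they started. I compared these by eye only. The low carton is partly hidden by the arm from above.
- **Robot:** it touches nothing, and the measured force is about 0 N.

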